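Tip the ball cheeses into the tray

ROBOT

A 6-joint arm with a two-finger parallel gripper is mounted at the origin on a cart in front of the work surface, level with it; the furniture and walls round the work are solid. World frame = base frame: x ahead of the robot, y to its left, z up, the work surface at z = 0. Lengths are in m, angles in degrees, forces in N, time in s.
With the tool pointing down it reaches from about 0.425 to 0.95 m from the base axis. Payload 14.7 kg.
Tool frame: the origin (TCP) lies at the very end of the fingers, on their centre line; the grasp point (between the pads) lies 19 mm behind it; z points along the fingers, y is the line along which they close (so a half turn about z gives the same grasp; the last joint's range is limited). The gripper opens to 85 mm and grips with 20 to 120 N. Pads are 22 mm wide; open, the fingers measure 114 mm over their backs; the gripper's body (76 mm by 85 mm) begins 54 mm behind the grasp point. The pads swing forward as they close: fully open they stand 13 mm farther back than shut.
Start: joints at [-2.67, 27.513, 91.461, -0, 61.026, -2.67], TCP at [0.65, 0, 0.231] pointing down, gripper open.
Joint ranges: [-157.49, 157.49], [-46.99, 117.5], [13.45, 153.17], [-89.5, 269.5], [5.16, 153.95], [-167.48, 167.48]. Speed limits (degrees/s): [108.29, 108.29, 136.94, 172.46, 172.46, 172.46].

INTERFACE

Orientations are given as a 3x3 rotation matrix whose columns are the frame's x, y, z axes.
In Python, from station import bot, vision, ticket, finder gives the robot as it stands. The module is installed in compiled form; this text tells all that it offers.
- The arm moves only by the tool servo_tool, never from a script. Its argument "commands" is a list of rows, each an object of numbers: "ax", "ay", "az": the turn, a rotation vector about the tool's x, y, z in rad; "x", "y", "z": the shift along the tool's x, y, z in cm; "jaw": the opening, from -1 (shut) to 1 (fully open), so that 0 is half open. A call has 1 to 12 rows; each row shifts and turns the commanded pose from where the row before left it, along the tool's axes as they then stand; what a row does not reach is not made up. A row lasts 1/10 s, in which the tool goes at most 50 mm and 8.59 degrees, less where a joint would pass 70% of its speed; a pose out of reach is approached as far as the arm can. A call with a gripper value outside its range is refused whole. The fingers move at their own pace and stop on an object; the grip force is fixed at half the most. Time passes only in rows, so rows that do not move let the fingers close. It gives the time, the measured TCP pose, the force, the opening and the grip force at its end, in the units of the state.
- bot.sense(): the state, without advancing time (a new reading comes with each control period).
- vision.read_camera(name): name is "scene" or "side" or "wrist"; returns a dict with "image" (400x640x3 uint8, red, green, blue), "fov_y" (degrees; the focal length in pixels is half the picture's height over the tangent of half this angle, whatever the lens; pixels are square), "cx", "cy" (the principal point, pixels), "extrinsics" (4x4, takes a point from camera to world coordinates); the wrist camera has in their place "mount" (4x4, takes a point from camera to tool coordinates, whose origin is the TCP and whose axes are the flange's). Camera axes: x right, y down, z forward; pixel columns grow to the right and rows downward; lengths in m; the calibration is good to about 2 mm. A picture is of the moment at which its call begins: read the wrist's pose just before it. There is no depth.
- ticket.close_job(): hands the job in; it is judged then, once.
Trained networks look in a picture, given as the dict that the camera call returned (one of the last four; its "shot" number tells which), for a name from the list of things; names that differ only in an ending like _2 or _b are one class to them, and where a whole thing is asked for, a point or a joint stands for the part that bears it (a point fixed in the world has none). Each returns a list of dicts, best first, with "p" (0 to 1); they miss things now and then, are a little off and sometimes report something else, mostly with a low value. They report only what shows in the picture. A call takes as long as a camera call.
- finder.spot_in(picture, name): "centre" ([column, row] in pixels, amid what is visible of it).
- finder.cut_out(picture, name): "pixels" (400x640 bool, what is visible of it) and "centre" ([column, row] in pixels, amid what is visible of it).
- finder.pinpoint(picture, name): "centre" ([column, row] in pixels: a listed point, or the origin of a listed thing).
The state is a dict: "time_s": time; "joints": joint angles; "joint_velocities": joint speeds; "tau": joint torques, N m; "eef_pos": TCP position; "ee_rot": TCP orientation; "force": force on the tool from outside, world axes, zero at the start; "moment": the same for the moment, N m; "grip_width": finger opening in m; "gripper_force": force on a finger pad.
Only numpy, scipy, OpenCV 4.12 (cv2) and the standard library are available. Lean on these libraries where they do the work, as an engineer would, in place of code of your own. Each camera call takes 0.05 s, during which the arm holds its last target. There are 200 camera calls.

TASK

Slide the blue tray beside the pivot stand, under the pouring lip of its pan, then gently tip the pan with the lever's black knob until all three ball cheeses have rolled into the tray, and bring the lever fully back home. Touch neither the cheeses nor the pan, leave the tray standing flat on the deck with all three in it, and do not disturb the other goods.

Things in the scene. Friction and masses are not known exactly. Their poses are not given: they have to be found in the camera images.
- stand: steel pivot stand, fixed to the deck. Origin: underside of its base, straight below the pivot axis; z up. The pivot axis runs along the stand's x, 160 mm above the deck. The pan tips toward the stand's -y side. Base plate 12 mm thick, x -105 to +105, y -50 to +185 mm. Uprights 50 mm wide (along y), 185 mm high at x -88 and +88 mm.
- rail_edge (a point): middle of the lower front edge of the ticket rail, a level steel strip over the lever: stand x -162 to -100, y -35 to +175 mm, underside 400 mm above the deck, on a post at x 60, y 165 mm. It blocks a hand coming straight down on the knob: reach in under this edge with the tool slanted 20 to 40 degrees from vertical, wrist leaning to the stand's -x side (27 degrees fits well).
- tipper (a joint): cradle hinge, rad. 0 = home (pan level, at its stop); grows to 1.75 (other stop) as pan and lever tip toward the stand's -y side, a right-handed turn about the stand's +x. Friction holds it where left; the knob needs some 4 to 10 N. Turned at about 0.4 rad/s, the balls gather in the chute by about 0.7 rad, leave at 0.9 to 1.3 and the pan is empty by about 1.5.
- knob (a point): centre of the lever's black ball knob, 32 mm across, 100 mm from the pivot axis and at stand x -150 mm. At joint value q its stand y = 100*cos(40 deg + q), z = 160 + 100*sin(40 deg + q) mm. A 10 mm thick stub along x joins its far (+x) side to the lever rod (12 mm), 42 mm behind the knob's centre.
- pan: open aluminium pan in the cradle, inside 134 mm along the stand's x; origin on the pivot axis midway between the uprights, axes the stand's at home. At home its floor lies 36 mm below the axis from y -15 to +125 mm, with a 45 degree pouring chute up to a lip at y -88, z +35 mm. Not to be touched.
- tray: loose blue plastic catch tray, open on top, 190 (its x) x 180 (its y) x 65 mm high, walls and floor 5 mm, about 0.35 kg; origin at the centre of its underside, z up. Can be pinched by a wall and slid along the flat deck.
- catch_spot (a point): point on the deck beside the stand, at the stand's x 0, y -150 mm; its axes are the stand's. With the tray's centre here (within 15 mm) and its sides square with the stand's, the tray catches what the pan pours, and clears the base plate by 10 mm.
- ball_0: small yellow ball cheese, 61 mm across and 56 mm high, about 0.11 kg, at the start in the pan
- ball_0_centre (a point): centre of ball_0
- ball_1: small yellow ball cheese, 61 mm across and 56 mm high, about 0.11 kg, at the start in the pan
- ball_1_centre (a point): centre of ball_1
- ball_2: small yellow ball cheese, 61 mm across and 56 mm high, about 0.11 kg, at the start in the pan
- ball_2_centre (a point): centre of ball_2
- herb_wheel: bystander: dark green herb-coated round cheese, 156x166x49 mm; origin under its centre
- truffle_slice: bystander: pale cheese wedge lying flat, 67x77x30 mm; origin under its centre
- montelume: bystander: pale cheese wheel with a round grey label, 136x136x73 mm; origin under its centre
- scamorza_1: bystander: pear-shaped tan cheese, 78 mm across, 87 mm high; origin under its centre
- scamorza_0: bystander: pear-shaped tan cheese, 72 mm across, 87 mm high; origin under its centre
- price_tag_0: bystander: white price card on a black foot, 22x58x46 mm; origin under its centre

How it is judged (in metres and radians):
On the way:
1. the pan is tipped (more than 1.0 rad) and all three balls are in the tray (value of joint tipper above 1 rad and x of ball_0_centre in the frame of tray between -0.085 and 0.085 m and y of ball_0_centre in the frame of tray between -0.08 and 0.08 m and z of ball_0_centre in the frame of tray between 0 and 0.095 m and x of ball_1_centre in the frame of tray between -0.085 and 0.085 m and y of ball_1_centre in the frame of tray between -0.08 and 0.08 m and z of ball_1_centre in the frame of tray between 0 and 0.095 m and x of ball_2_centre in the frame of tray between -0.085 and 0.085 m and y of ball_2_centre in the frame of tray between -0.08 and 0.08 m and z of ball_2_centre in the frame of tray between 0 and 0.095 m), for 0.2 s.
At the end, for the whole second after the job is handed in: The cradle is back home (within 0.08 rad), all three balls lie in the tray (centres over its floor inside the walls, and less than 95 mm above its underside: one may rest on the others), and the tray stands flat on the deck (tilt under 0.06 rad, underside within 8 mm of the deck), all at rest (value of joint tipper below 0.08 rad and x of ball_0_centre in the frame of tray between -0.085 and 0.085 m and y of ball_0_centre in the frame of tray between -0.08 and 0.08 m and z of ball_0_centre in the frame of tray between 0 and 0.095 m and x of ball_1_centre in the frame of tray between -0.085 and 0.085 m and y of ball_1_centre in the frame of tray between -0.08 and 0.08 m and z of ball_1_centre in the frame of tray between 0 and 0.095 m and x of ball_2_centre in the frame of tray between -0.085 and 0.085 m and y of ball_2_centre in the frame of tray between -0.08 and 0.08 m and z of ball_2_centre in the frame of tray between 0 and 0.095 m and angle between tray's own z axis and vertical below 0.06 rad and height (world z) of tray below 0.008 m and linear speed of tray below 0.02 m/s and linear speed of each of ball_0, ball_1, ball_2 below 0.05 m/s); the robot touches nothing.
It fails at once if the robot touches a ball cheese (over 1 N) (contact force between any of the fingers, the arm and ball_0 above 1 N or contact force between any of the fingers, the arm and ball_1 above 1 N or contact force between any of the fingers, the arm and ball_2 above 1 N).
It fails at once if the robot touches the pan (over 2 N) instead of its lever (contact force between any of the fingers, the arm and pan above 2 N).
It fails at once if the cradle is thrown over or back (faster than 2.5 rad/s) (velocity of joint tipper above 2.5 rad/s or velocity of joint tipper below -2.5 rad/s).
It fails at once if a bystander is moved by more than 30 mm (distance of any of herb_wheel, truffle_slice, montelume, scamorza_1, scamorza_0, price_tag_0 from where it was at the start of the episode above 0.03 m).
It also fails if it takes over 72 s, if anything falls off the work surface, if the arm or the gripper's body presses on something with over 40 N, if the wrist force passes 120 N, or if a joint passes its speed limit or range.

## Working session

There is one attempt and no reset: what is moved stays moved. The work goes in short steps, Python scripts to look and compute and a tool call to move; the robot and the scene stay as the last step left them, time stands still between calls to the robot, and variables do not carry over. Pictures are saved under pics/ and viewed, at most 10 in all, crops included, and the job is handed in when it is done.

Besides the shell and the picture viewer there is one more tool, called as name(argument=value, ...) on one line, values as JSON. servo_tool: Moves the arm, as the interface text tells. Its arguments: {"type":"object","properties":{"commands":{"type":"array"}},"required":["commands"]}

```bash
mkdir -p pics; cat > h.py <<'E'
import numpy as np, cv2
from station import bot, vision, ticket, finder
def ray(c,px):
    f=200/np.tan(np.radians(c["fov_y"])/2); E=np.array(c["extrinsics"])
    d=E[:3,:3]@np.array([(px[0]-c["cx"])/f,(px[1]-c["cy"])/f,1]); return E[:3,3],d/np.linalg.norm(d)
def onz(c,px,z):
    o,d=ray(c,px); return o+d*(z-o[2])/d[2]
def tri(rs):
    A=sum(np.eye(3)-np.outer(d,d) for o,d in rs); b=sum((np.eye(3)-np.outer(d,d))@o for o,d in rs); return np.linalg.solve(A,b)
def proj(c,p):
    f=200/np.tan(np.radians(c["fov_y"])/2); E=np.linalg.inv(np.array(c["extrinsics"])); q=E[:3,:3]@p+E[:3,3]
    return f*q[:2]/q[2]+[c["cx"],c["cy"]]
def save(c,n): cv2.imwrite("pics/"+n,cv2.cvtColor(c["image"],cv2.COLOR_RGB2BGR))
E
python3 - <<'E'
from h import *
np.set_printoptions(precision=3,suppress=True)
a=vision.read_camera("scene");b=vision.read_camera("side")
save(a,"a.png");save(b,"b.png")
for n in ["stand","rail_edge","knob","pan","tray","catch_spot","ball_0","herb_wheel","truffle_slice","montelume","scamorza_0","price_tag_0"]:
    r=[finder.pinpoint(c,n)[:3] for c in (a,b)]
    print(n,[[(np.round(x["centre"]),round(x["p"],2)) for x in q] for q in r])
    if r[0] and r[1]:
        R=[ray(a,r[0][0]["centre"]),ray(b,r[1][0]["centre"])];p=tri(R)
        print("   ",p,proj(a,p)-r[0][0]["centre"], [onz(c,q[0]["centre"],0) for c,q in zip((a,b),r)])
E
```

```text
stand [[(array([276., 247.]), 0.86)], [(array([351., 217.]), 0.68)]]
    [ 0.719  0.07  -0.003] [-1.02  -1.031] [array([ 0.707,  0.072, -0.   ]), array([0.723, 0.072, 0.   ])]
rail_edge [[(array([268., 170.]), 0.9), (array([300., 305.]), 0.54)], [(array([296., 115.]), 0.81)]]
    [0.559 0.144 0.396] [0.432 0.541] [array([ 1.335, -0.253,  0.   ]), array([0.697, 0.833, 0.   ])]
knob [[], [(array([301., 160.]), 0.8)]]
pan [[(array([272., 208.]), 0.96)], [(array([354., 168.]), 0.75), (array([348., 178.]), 0.72), (array([349., 180.]), 0.66)]]
    [0.717 0.078 0.187] [-3.693 -4.3  ] [array([ 0.97 , -0.064,  0.   ]), array([0.823, 0.354, 0.   ])]
tray [[(array([254., 231.]), 0.16)], [(array([317., 297.]), 0.94)]]
    [ 0.672  0.006 -0.065] [41.959 27.963] [array([0.859, 0.083, 0.   ]), array([ 0.515, -0.241,  0.   ])]
catch_spot [[], []]
ball_0 [[(array([250., 232.]), 0.53), (array([265., 219.]), 0.41), (array([246., 221.]), 0.4)], [(array([346., 183.]), 0.8), (array([336., 174.]), 0.55), (array([354., 175.]), 0.51)]]
    [0.728 0.154 0.092] [0.622 0.67 ] [array([0.863, 0.098, 0.   ]), arra
[... 237 characters left out ...]
), 0.57)], [(array([254., 218.]), 0.73)]]
    [0.396 0.164 0.   ] [0.786 0.669] [array([0.401, 0.164, 0.   ]), array([0.394, 0.162, 0.   ])]
montelume [[(array([266., 318.]), 0.64)], [(array([257., 194.]), 0.63)]]
    [0.418 0.281 0.004] [-1.817 -1.679] [array([0.413, 0.279, 0.   ]), array([0.425, 0.295, 0.   ])]
scamorza_0 [[(array([274., 249.]), 0.39)], [(array([262., 260.]), 0.69), (array([394., 318.]), 0.59)]]
    [0.484 0.074 0.024] [33.923 23.972] [array([ 0.702,  0.081, -0.   ]), array([ 0.384, -0.045,  0.   ])]
price_tag_0 [[(array([326., 294.]), 0.58)], [(array([259., 231.]), 0.53)]]
    [0.391 0.077 0.007] [-2.104 -1.742] [array([0.386, 0.072, 0.   ]), array([0.399, 0.093, 0.   ])]
```

View pics/a.png

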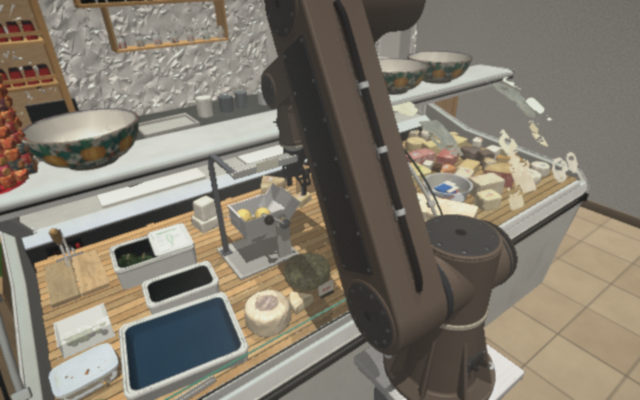

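View pics/b.png

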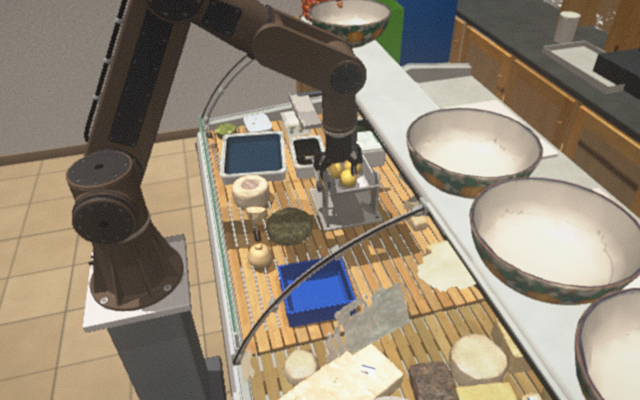

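Scene: stand around (270,240), partly hidden by the arm, and the tray doesn't show. Side: stand at (350,190), with its -x toward the robot; blue tray at (317,293), scamorza (261,255), herb wheel (290,225), and a black arch crossing above the tray from (238,360) to (425,208). Next I fit the tray pose and locate the arch.

```bash
cat >> h.py <<'E'
from scipy.optimize import minimize
def boxv(x,y,yaw,w,d,h,x0=0,y0=0):
    c,s=np.cos(yaw),np.sin(yaw)
    return [np.array([x+c*(u+x0)-s*(v+y0),y+s*(u+x0)+c*(v+y0),z]) for u in(-w/2,w/2) for v in(-d/2,d/2) for z in(0,h)]
def sil(c,V):
    m=np.zeros((1600,2560),np.uint8)
    P=np.array([proj(c,v) for v in V])*4+2
    cv2.fillConvexPoly(m,cv2.convexHull(P.astype(np.int32)),1); return cv2.resize(m.astype(np.float32),(640,400),interpolation=cv2.INTER_AREA)
def fit_tray(cams,x0):
    ms=[]
    for c in cams:
        r=finder.cut_out(c,"tray")
        if r and r[0]["p"]>.5: 
            m=r[0]["pixels"].astype(np.uint8); k=cv2.findContours(m,0,2)[0]; h=cv2.convexHull(np.vstack(k)); o=np.zeros((400,640),np.uint8); cv2.fillConvexPoly(o,h,1); ms.append((c,o)); print("mask",m.sum(),o.sum(),r[0]["p"])
    f=lambda q:sum(np.abs(sil(c,boxv(q[0],q[1],q[2],.19,.18,.065))-m).sum()/m.sum() for c,m in ms)
    best=min((minimize(f,[x0[0],x0[1],y],method="Nelder-Mead",options=dict(initial_simplex=[[x0[0],x0[1],y],[x0[0]+.02,x0[1],y],[x0[0],x0[1]+.02,y],[x0[0],x0[1],y+.2]],xatol=1e-4,fatol=1e-4)) for y in ([x0[2]] if len(x0)>2 else np.radians([-40,-20,0,20,40]))),key=lambda r:r.fun)
    return best.x,best.fun,len(ms)
E
python3 - <<'E'
from h import *
np.set_printoptions(precision=3,suppress=True)
b=vision.read_camera("side");a=vision.read_camera("scene")
q,f,n=fit_tray([b],(.515,-.241)); print(q,np.degrees(q[2]),f)
print("arch ends",tri([ray(a,(440,215)),ray(b,(238,360))]),tri([ray(a,(408,150)),ray(b,(425,208))]))
for nm in["scamorza_0","scamorza_1"]:
  print([(np.round(x["centre"]),round(x["p"],2),onz(b,x["centre"],0)) for x in finder.pinpoint(b,nm)])
s=bot.sense();print(s["eef_pos"],s["ee_rot"],s["time_s"],b["extrinsics"][:3,3] if hasattr(b["extrinsics"],"shape") else b["extrinsics"])
cv2.imwrite("pics/c.png",cv2.resize(cv2.cvtColor(b["image"][100:370,200:470],cv2.COLOR_RGB2BGR),None,fx=2.2,fy=2.2,interpolation=cv2.INTER_CUBIC))
E
```

```text
mask 3585 4243 0.85
[ 0.512 -0.238 -0.046] -2.6149917874228956 0.03321647419278812
arch ends [ 0.306 -0.438  0.114] [ 0.649 -0.448  0.366]
[(array([260., 261.]), 0.67, array([ 0.377, -0.051,  0.   ])), (array([392., 319.]), 0.47, array([ 0.7  , -0.375,  0.   ]))]
[(array([260., 261.]), 0.67, array([ 0.377, -0.051,  0.   ])), (array([392., 319.]), 0.47, array([ 0.7  , -0.375,  0.   ]))]
[0.65  0.    0.231] [[-0.  1. -0.]
 [ 1.  0. -0.]
 [-0. -0. -1.]] 1.55 [ 0.29  -1.185  1.153]
```

View pics/c.png

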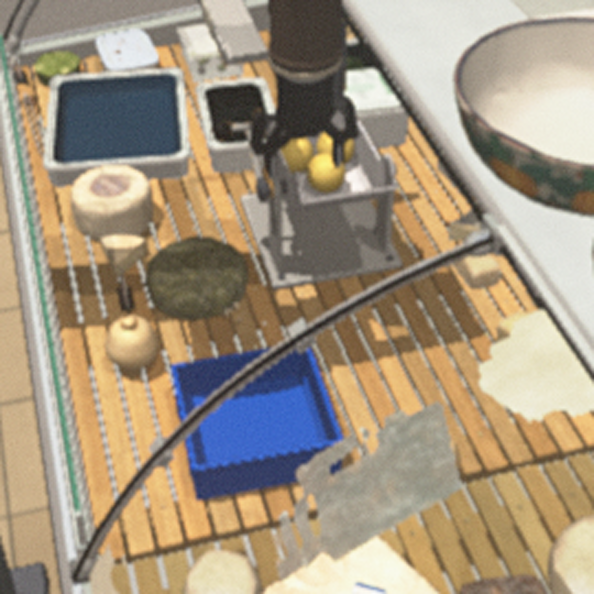

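Arch is at y≈-0.44, so it's clear. The crop shows the tray nearly square with the world at (260,410) and nothing between it and the stand. I'll pinch the near (-x) wall; the tool axes already match.

servo_tool(commands=[{"x": -2.34, "y": -2.3, "jaw": 1}, {"x": -2.34, "y": -2.3, "jaw": 1}, {"x": -2.34, "y": -2.3, "jaw": 1}, {"x": -2.34, "y": -2.3, "jaw": 1}, {"x": -2.34, "y": -2.3, "jaw": 1}, {"x": -2.34, "y": -2.3, "jaw": 1}, {"x": -2.34, "y": -2.3, "jaw": 1}, {"x": -2.34, "y": -2.3, "jaw": 1}, {"x": -2.34, "y": -2.3, "jaw": 1}, {"x": -2.34, "y": -2.3, "jaw": 1}, {"az": 0.046, "jaw": 1}, {"jaw": 1}])

```text
schema error: expected keys ax, ay, az, x, y, z, jaw
```

```bash
cat > m.py <<'E'
from h import *
np.set_printoptions(precision=3,suppress=True)
a=vision.read_camera("scene");b=vision.read_camera("side")
for n in ["stand","rail_edge","knob","pan","scamorza_0","tray"]:
    r=[finder.pinpoint(c,n)[:2] for c in (a,b)]
    print(n,[[(np.round(x["centre"],1),round(x["p"],2)) for x in q] for q in r])
    if r[0] and r[1]:
        p=tri([ray(a,r[0][0]["centre"]),ray(b,r[1][0]["centre"])])
        print("   ",p,proj(a,p)-r[0][0]["centre"])
E
python3 - <<'E'
from m import *
s=bot.sense();print(s["eef_pos"],s["ee_rot"],s["time_s"])
A=cv2.resize(a["image"][140:290,190:340],(400,400),interpolation=2);B=cv2.resize(b["image"][100:250,270:420],(400,400),interpolation=2)
cv2.imwrite("pics/d.png",cv2.cvtColor(np.hstack([A,B]),cv2.COLOR_RGB2BGR))
E
```

```text
stand [[], [(array([349.5, 216.6]), 0.98)]]
rail_edge [[(array([266.2, 169.6]), 0.78)], [(array([297.8, 110.6]), 0.83)]]
    [0.565 0.15  0.401] [-0.679 -0.866]
knob [[(array([272.8, 219.4]), 0.74)], [(array([302.5, 161.1]), 0.73)]]
    [0.571 0.142 0.22 ] [-0.359 -0.387]
pan [[(array([271.7, 208.2]), 0.65)], [(array([350.2, 180.6]), 0.73)]]
    [0.714 0.067 0.166] [0.124 0.137]
scamorza_0 [[], [(array([262. , 262.1]), 0.65), (array([397.2, 319.2]), 0.43)]]
tray [[], [(array([316.2, 296.6]), 0.79), (array([258.7, 234.3]), 0.69)]]
[0.65  0.    0.231] [[ 0.  1. -0.]
 [ 1. -0. -0.]
 [-0. -0. -1.]] 2.25
```

View pics/d.png

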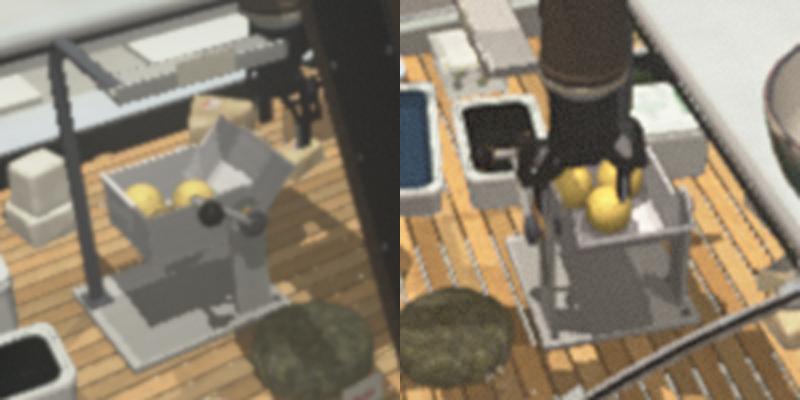

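The arm didn't move: every row needs all seven keys. In this picture the knob is at scene (210,212 in the crop), the rail lies above it with its post behind, and the balls are in the pan.

servo_tool(commands=[{"ax": 0, "ay": 0, "az": 0, "x": -2.34, "y": -2.3, "z": 0, "jaw": 1}, {"ax": 0, "ay": 0, "az": 0, "x": -2.34, "y": -2.3, "z": 0, "jaw": 1}, {"ax": 0, "ay": 0, "az": 0, "x": -2.34, "y": -2.3, "z": 0, "jaw": 1}, {"ax": 0, "ay": 0, "az": 0, "x": -2.34, "y": -2.3, "z": 0, "jaw": 1}, {"ax": 0, "ay": 0, "az": 0, "x": -2.34, "y": -2.3, "z": 0, "jaw": 1}, {"ax": 0, "ay": 0, "az": 0, "x": -2.34, "y": -2.3, "z": 0, "jaw": 1}, {"ax": 0, "ay": 0, "az": 0, "x": -2.34, "y": -2.3, "z": 0, "jaw": 1}, {"ax": 0, "ay": 0, "az": 0, "x": -2.34, "y": -2.3, "z": 0, "jaw": 1}, {"ax": 0, "ay": 0, "az": 0, "x": -2.34, "y": -2.3, "z": 0, "jaw": 1}, {"ax": 0, "ay": 0, "az": 0, "x": -2.34, "y": -2.3, "z": 0, "jaw": 1}, {"ax": 0, "ay": 0, "az": 0.046, "x": 0, "y": 0, "z": 0, "jaw": 1}, {"ax": 0, "ay": 0, "az": 0, "x": 0, "y": 0, "z": 0, "jaw": 1}])

```text
time_s: 3.45
eef_pos: [0.4196, -0.2346, 0.2315]
ee_rot: [[0.049, 0.999, 0.0], [0.999, -0.049, -0.0], [-0.0, 0.0, -1.0]]
force: [0.9, 1.3, -0.5]
grip_width: 0.0851
gripper_force: 0.0
```

```bash
python3 - <<'E'
from m import *
s=bot.sense();print(s["eef_pos"],s["ee_rot"],s["time_s"])
w=vision.read_camera("wrist"); T=np.eye(4);T[:3,:3]=s["ee_rot"];T[:3,3]=s["eef_pos"]; w["extrinsics"]=T@np.array(w["mount"])
A=cv2.resize(w["image"],(480,300),interpolation=cv2.INTER_AREA);B=cv2.resize(b["image"][100:340,230:470],(300,300),interpolation=2)
cv2.imwrite("pics/e.png",cv2.cvtColor(np.hstack([A,B]),cv2.COLOR_RGB2BGR))
x0=(.512,-.238,-.046)
print(fit_tray([b],x0),fit_tray([w],x0))
E
```

```text
stand [[(array([270.8, 244.6]), 0.97)], [(array([350.1, 215. ]), 0.7), (array([257.8, 231.5]), 0.51)]]
    [0.722 0.081 0.005] [0.419 0.422]
rail_edge [[(array([267.5, 173.1]), 0.88)], [(array([299.2, 111.5]), 0.88), (array([299.7, 159.3]), 0.32)]]
    [0.567 0.149 0.393] [-1.717 -2.186]
knob [[(array([274. , 220.5]), 0.85)], [(array([300.1, 158.4]), 0.76)]]
    [0.562 0.145 0.226] [-1.277 -1.381]
pan [[(array([273.9, 211.4]), 0.75), (array([271.8, 219.3]), 0.73)], [(array([351. , 180.1]), 0.95), (array([396.4, 319.9]), 0.68)]]
    [0.712 0.066 0.161] [-1.418 -1.58 ]
scamorza_0 [[(array([297.1, 302.9]), 0.53)], [(array([262.3, 260.4]), 0.95), (array([394.7, 319.5]), 0.36)]]
    [ 0.439  0.104 -0.106] [12.852  9.746]
tray [[], [(array([316.5, 297.6]), 0.69), (array([300.1, 160.9]), 0.45)]]
[ 0.42  -0.234  0.231] [[ 0.046  0.999  0.   ]
 [ 0.999 -0.046  0.   ]
 [ 0.     0.    -1.   ]] 4.15
mask 3621 4320 0.8
mask 27282 27890 0.94
(array([ 0.512, -0.237, -0.023]), np.float64(0.042867476851851855), 1) (array([ 0.512, -0.235, -0.047]), np.float64(0.03428648261025457), 1)
```

View pics/e.png

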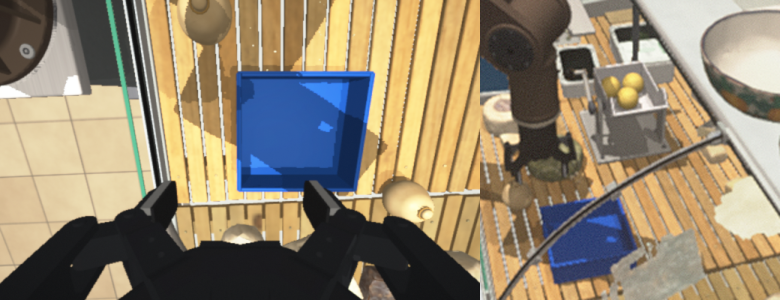

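The wrist view shows the tray from (238,72) to (373,190), a second scamorza just off its right-lower corner at (407,200), and the other scamorza at the upper left (205,15). So the tray must go toward +y first. I'll locate both and get the stand yaw from the base plate.

```bash
cat > st.py <<'E'
from h import *
np.set_printoptions(precision=4,suppress=True)
def wrist():
    s=bot.sense();w=vision.read_camera("wrist");T=np.eye(4);T[:3,:3]=s["ee_rot"];T[:3,3]=s["eef_pos"]; w["extrinsics"]=T@np.array(w["mount"]);return w,s
# stand pose from named points over several shots: model fit of stand,rail_edge,knob,pan reprojection
M={"stand":(0,0,0),"rail_edge":(-.162,.07,.4),"knob":(-.15,.0766,.2243),"pan":(0,0,.16)}
def standfit(n=3):
    obs=[]
    for k in range(n):
        for cam in("scene","side"):
            c=vision.read_camera(cam)
            for nm in M:
                r=finder.pinpoint(c,nm)
                if r and r[0]["p"]>.6: obs.append((c,nm,np.array(r[0]["centre"])))
    from scipy.optimize import least_squares
    def f(q):
        co,si=np.cos(q[2]),np.sin(q[2]);o=[]
        for c,nm,p in obs:
            m=M[nm];P=np.array([q[0]+co*m[0]-si*m[1],q[1]+si*m[0]+co*m[1],m[2]]);o+=list(proj(c,P)-p)
        return o
    r=least_squares(f,[.717,.073,0],loss="soft_l1",x_scale=[.01,.01,.1])
    J=r.jac;cov=np.linalg.inv(J.T@J)
    print("stand",r.x,np.degrees(r.x[2]),"std",np.sqrt(np.diag(cov))*2,len(obs)); 
    return r.x,obs
E
python3 - <<'E'
from st import *
w,s=wrist()
print([(np.round(r["centre"]),round(r["p"],2),onz(w,r["centre"],0)) for r in finder.pinpoint(w,"scamorza_0")])
q,obs=standfit(5)
# base plate edges: mask in side & scene
for cam in("scene","side"):
    c=vision.read_camera(cam);r=finder.cut_out(c,"stand");print(cam,[(x["p"],x["pixels"].sum()) for x in r])
    if r:
        im=c["image"].copy(); k=cv2.findContours(r[0]["pixels"].astype(np.uint8),0,2)[0];cv2.drawContours(im,k,-1,(255,0,0),1)
        V=[np.array([*p,0.012]) for p in [(-.105,-.05),(.105,-.05),(.105,.185),(-.105,.185)]]
        co,si=np.cos(q[2]),np.sin(q[2])
        P=np.array([proj(c,np.array([q[0]+co*v[0]-si*v[1],q[1]+si*v[0]+co*v[1],v[2]])) for v in V])
        u,v=np.int32(P.mean(0));S=4;y0=max(v-75,0);x0=u-50
        z=cv2.resize(im[y0:y0+110,x0:x0+100],None,fx=S,fy=S,interpolation=2)
        cv2.polylines(z,[np.int32((P-[x0,y0]+.5)*S)],True,(0,255,0),1)
        globals()["z"+cam]=z
cv2.imwrite("pics/f.png",cv2.cvtColor(np.hstack([zscene,zside]),cv2.COLOR_RGB2BGR))
E
```

```text
[(array([521., 256.]), 0.96, array([ 0.7106, -0.3718,  0.    ])), (array([280.,  30.]), 0.6, array([ 0.3814, -0.0605,  0.    ]))]
stand [0.7167 0.0744 0.    ] 0.001381266860700253 std [0.003  0.0037 0.0292] 37
scene [(0.9, np.int64(6053))]
side [(0.57, np.int64(4892)), (0.24, np.int64(232))]
```

View pics/f.png

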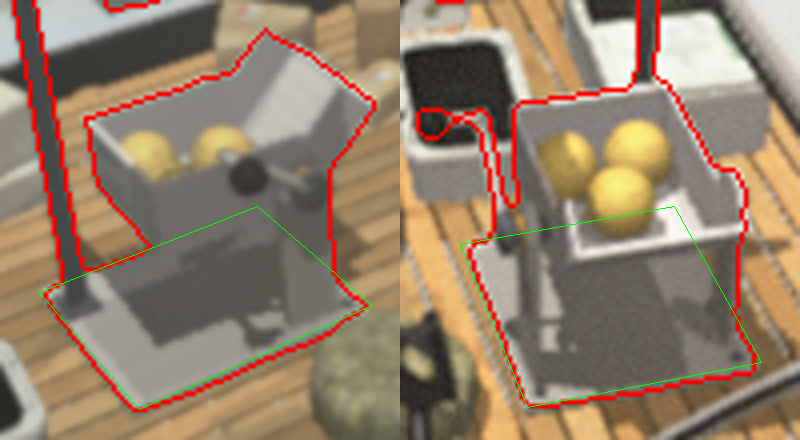

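Fit matches the picture: the green base-plate outline overlays the plate in both views to about 1–2 px. Stand at (0.717, 0.074), yaw ≈ 0, so the tray goes to about (0.717,-0.079). Going down and pinching.

servo_tool(commands=[{"ax": 0, "ay": 0, "az": 0, "x": 0, "y": 0, "z": 4, "jaw": 1}, {"ax": 0, "ay": 0, "az": 0, "x": 0, "y": 0, "z": 4, "jaw": 1}, {"ax": 0, "ay": 0, "az": 0, "x": 0, "y": 0, "z": 4, "jaw": 1}, {"ax": 0, "ay": 0, "az": 0, "x": 0, "y": 0, "z": 4, "jaw": 1}, {"ax": 0, "ay": 0, "az": 0, "x": 0, "y": 0, "z": 2.5, "jaw": 1}, {"ax": 0, "ay": 0, "az": 0, "x": 0, "y": 0, "z": 1, "jaw": 1}, {"ax": 0, "ay": 0, "az": 0, "x": 0, "y": 0, "z": 0, "jaw": -1}, {"ax": 0, "ay": 0, "az": 0, "x": 0, "y": 0, "z": 0, "jaw": -1}, {"ax": 0, "ay": 0, "az": 0, "x": 0, "y": 0, "z": 0, "jaw": -1}, {"ax": 0, "ay": 0, "az": 0, "x": 0, "y": 0, "z": 0, "jaw": -1}, {"ax": 0, "ay": 0, "az": 0, "x": 0, "y": 0, "z": 0, "jaw": -1}, {"ax": 0, "ay": 0, "az": 0, "x": 0, "y": 0, "z": 0, "jaw": -1}])

```text
time_s: 8.3
eef_pos: [0.4202, -0.2341, 0.0371]
ee_rot: [[0.046, 0.999, 0.001], [0.999, -0.046, -0.001], [-0.0, 0.001, -1.0]]
force: [-1.7, 0.7, 11.3]
grip_width: 0.004
gripper_force: 59.0
```

servo_tool(commands=[{"ax": 0, "ay": 0, "az": -0.046, "x": 0, "y": 0, "z": 0, "jaw": -1}, {"ax": 0, "ay": 0, "az": 0, "x": 0.8, "y": 1, "z": 0, "jaw": -1}, {"ax": 0, "ay": 0, "az": 0, "x": 1.6, "y": 2.1, "z": 0, "jaw": -1}, {"ax": 0, "ay": 0, "az": 0, "x": 1.6, "y": 2.2, "z": 0, "jaw": -1}, {"ax": 0, "ay": 0, "az": 0, "x": 1.6, "y": 2.2, "z": 0, "jaw": -1}, {"ax": 0, "ay": 0, "az": 0, "x": 1.6, "y": 2.2, "z": 0, "jaw": -1}, {"ax": 0, "ay": 0, "az": 0, "x": 1.6, "y": 2.2, "z": 0, "jaw": -1}, {"ax": 0, "ay": 0, "az": 0, "x": 1.6, "y": 2.2, "z": 0, "jaw": -1}, {"ax": 0, "ay": 0, "az": 0, "x": 1.6, "y": 2.2, "z": 0, "jaw": -1}, {"ax": 0, "ay": 0, "az": 0, "x": 1.6, "y": 2.2, "z": 0, "jaw": -1}, {"ax": 0, "ay": 0, "az": 0, "x": 1.6, "y": 2, "z": 0, "jaw": -1}, {"ax": 0, "ay": 0, "az": 0, "x": 0, "y": 0, "z": 0, "jaw": -1}])

```text
time_s: 9.5
eef_pos: [0.6279, -0.0804, 0.0371]
ee_rot: [[-0.002, 1.0, 0.003], [1.0, 0.002, -0.0], [-0.0, 0.003, -1.0]]
force: [6.9, 6.9, 11.9]
grip_width: 0.0039
gripper_force: 61.3
```

```bash
python3 - <<'E'
from st import *
s=bot.sense();print(s["eef_pos"],s["ee_rot"][0],s["force"])
b=vision.read_camera("side");print(fit_tray([b],(.717,-.078,0)))
save(b,"g.png")
E
```

```text
[ 0.6279 -0.0804  0.0371] [-0.0015  1.      0.0032] [ 6.884   6.949  11.9336]
mask 2322 2893 0.85
(array([ 0.7238, -0.0791, -0.0093]), np.float64(0.19493173176633252), 1)
```

View pics/g.png

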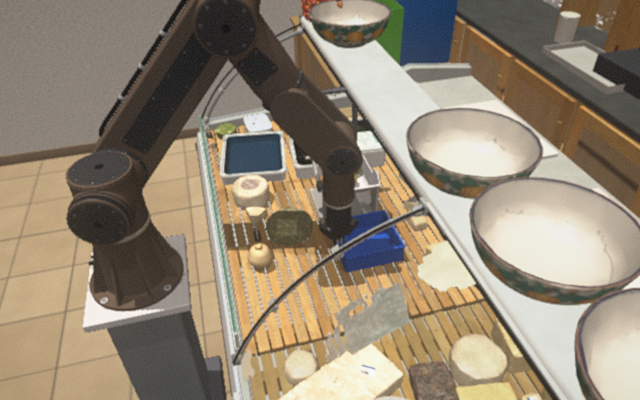

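Tray is beside the stand below the lip, at about (0.720,-0.079). I'll release it, rise, and start turning the wrist.

servo_tool(commands=[{"ax": 0, "ay": 0, "az": 0, "x": 0, "y": 0, "z": 0, "jaw": 0}, {"ax": 0, "ay": 0, "az": 0, "x": 0, "y": 0, "z": 0, "jaw": 0}, {"ax": 0, "ay": 0, "az": 0, "x": 0, "y": 0, "z": 0, "jaw": 0}, {"ax": 0, "ay": 0, "az": 0, "x": 0, "y": 0, "z": -3, "jaw": 0}, {"ax": 0, "ay": 0, "az": 0, "x": 0, "y": 0, "z": -4, "jaw": 0}, {"ax": 0, "ay": 0, "az": 0, "x": 0, "y": 0, "z": -4, "jaw": 0}, {"ax": 0, "ay": 0, "az": 0, "x": 0, "y": 0, "z": -4, "jaw": 0}, {"ax": 0, "ay": 0, "az": 0, "x": 0, "y": -4, "z": -2, "jaw": 1}, {"ax": 0, "ay": 0, "az": 0, "x": 0, "y": -4, "z": -2, "jaw": 1}, {"ax": 0, "ay": 0, "az": 0, "x": 0, "y": -4, "z": -2, "jaw": 1}, {"ax": 0, "ay": 0, "az": -0.145, "x": 0, "y": -3, "z": -2, "jaw": 1}, {"ax": 0, "ay": 0, "az": -0.145, "x": 0, "y": 0, "z": -2, "jaw": 1}])

```text
time_s: 10.8
eef_pos: [0.4707, -0.0818, 0.2869]
ee_rot: [[-0.291, 0.957, -0.002], [0.957, 0.291, 0.0], [0.001, -0.002, -1.0]]
force: [0.4, -0.6, -0.5]
grip_width: 0.0851
gripper_force: 0.0
```

```bash
python3 - <<'E'
from st import *
s=bot.sense();print(s["eef_pos"],s["ee_rot"],s["time_s"])
b=vision.read_camera("side");print(fit_tray([b],(.717,-.078,0)))
standfit(3)
E
```

```text
[ 0.4707 -0.0818  0.2869] [[-0.2905  0.9569 -0.0024]
 [ 0.9569  0.2905  0.0004]
 [ 0.0011 -0.0022 -1.    ]] 10.8
mask 2848 3414 0.57
(array([ 0.7201, -0.0813,  0.0055]), np.float64(0.028046280023432922), 1)
stand [ 0.7175  0.0773 -0.0011] -0.06255378185578914 std [0.0051 0.0049 0.0427] 18
```

servo_tool(commands=[{"ax": 0, "ay": 0, "az": -0.142, "x": 0, "y": 0, "z": 0, "jaw": 1}, {"ax": 0, "ay": 0, "az": -0.142, "x": 0, "y": 0, "z": 0, "jaw": 1}, {"ax": 0, "ay": 0, "az": -0.142, "x": 0, "y": 0, "z": 0, "jaw": 1}, {"ax": 0, "ay": 0, "az": -0.142, "x": 0, "y": 0, "z": 0, "jaw": 1}, {"ax": 0, "ay": 0, "az": -0.142, "x": 0, "y": 0, "z": 0, "jaw": 1}, {"ax": 0, "ay": 0, "az": -0.142, "x": 0, "y": 0, "z": 0, "jaw": 1}, {"ax": 0, "ay": 0, "az": -0.142, "x": 0, "y": 0, "z": 0, "jaw": 1}, {"ax": 0, "ay": 0, "az": -0.142, "x": 0, "y": 0, "z": 0, "jaw": 1}, {"ax": 0, "ay": 0, "az": -0.142, "x": 0, "y": 0, "z": 0, "jaw": 1}, {"ax": 0, "ay": -0.149, "az": 0, "x": 0, "y": 0, "z": 0, "jaw": 1}, {"ax": 0, "ay": -0.149, "az": 0, "x": 0, "y": 0, "z": 0, "jaw": 1}, {"ax": 0, "ay": -0.149, "az": 0, "x": 0, "y": 0, "z": 0, "jaw": 1}])

```text
time_s: 13.6
eef_pos: [0.4752, -0.0825, 0.2871]
ee_rot: [[-0.899, 0.004, 0.438], [0.002, 1.0, -0.004], [-0.438, -0.003, -0.899]]
force: [1.2, 2.5, -0.5]
grip_width: 0.0852
gripper_force: 0.0
```

servo_tool(commands=[{"ax": 0, "ay": -0.024, "az": 0, "x": 0, "y": 2.6, "z": 0, "jaw": 1}, {"ax": 0, "ay": 0, "az": 0, "x": 0, "y": 4, "z": 0, "jaw": 1}, {"ax": 0, "ay": 0, "az": 0, "x": 0, "y": 4, "z": 0, "jaw": 1}, {"ax": 0, "ay": 0, "az": 0, "x": 0, "y": 4, "z": 0, "jaw": 1}, {"ax": 0, "ay": 0, "az": 0, "x": 0, "y": 4, "z": 0, "jaw": 1}, {"ax": 0, "ay": 0, "az": 0, "x": 0, "y": 3, "z": 0, "jaw": 1}, {"ax": 0, "ay": 0, "az": 0, "x": 0, "y": 1.8, "z": 0, "jaw": 1}, {"ax": 0, "ay": 0, "az": 0, "x": 0, "y": 0, "z": 0, "jaw": 1}])

```text
time_s: 14.4
eef_pos: [0.4758, 0.141, 0.2861]
ee_rot: [[-0.892, -0.0, 0.452], [-0.0, 1.0, 0.0], [-0.452, 0.0, -0.892]]
force: [0.5, 0.2, 1.1]
grip_width: 0.0855
gripper_force: 0.0
```

```bash
python3 - <<'E'
from st import *
w,s=wrist();print(s["eef_pos"],s["ee_rot"],s["joints"],s["time_s"])
save(w,"k.png")
rs=[]
for i in range(3):
    for c in ("scene","side"):
        c=vision.read_camera(c);r=finder.pinpoint(c,"knob")
        if r and r[0]["p"]>.5: rs.append(ray(c,r[0]["centre"]))
    c,_=wrist();r=finder.pinpoint(c,"knob");print([(x["centre"],x["p"]) for x in r])
    if r and r[0]["p"]>.5: rs.append(ray(c,r[0]["centre"]))
print(len(rs));p=tri(rs);print(p)
if c: print("model proj",proj(c,np.array([.567,.152,.2243])),proj(c,p))
E
```

```text
[0.4758 0.141  0.2861] [[-0.8919 -0.0003  0.4523]
 [-0.0002  1.      0.0001]
 [-0.4523  0.     -0.8919]] [ 19.4755   0.4122 127.14   -18.6204  28.1558 -55.9625] 14.4
[([341.4, 252.8], 0.77)]
[([340.9, 254.9], 0.93)]
[([338.6, 257.0], 0.87)]
9
[0.5632 0.1499 0.2267]
model proj [334.9237 253.6973] [332.9252 253.3746]
```

View pics/k.png

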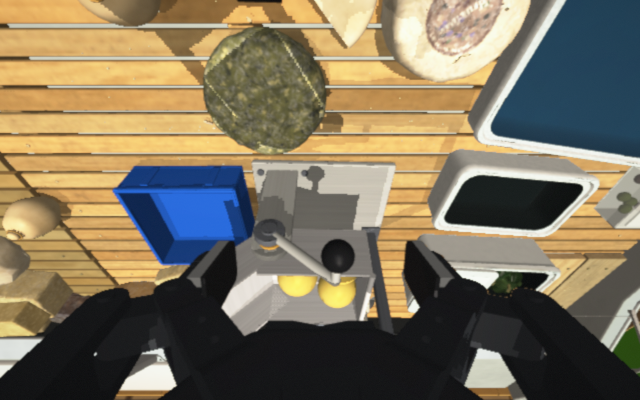

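Wrist view: black knob at (339,256), nicely between the fingers, rod going down-left to the pivot at (268,235), tray at left. Closing in.

servo_tool(commands=[{"ax": 0, "ay": 0, "az": 0, "x": -2.7, "y": 0.6, "z": 0, "jaw": 1}, {"ax": 0, "ay": 0, "az": 0, "x": -2.6, "y": 0.6, "z": 0, "jaw": 1}, {"ax": 0, "ay": 0, "az": 0, "x": 0, "y": 0, "z": 3, "jaw": 1}, {"ax": 0, "ay": 0, "az": 0, "x": 0, "y": 0, "z": 3, "jaw": 1}, {"ax": 0, "ay": 0, "az": 0, "x": 0, "y": 0, "z": 2, "jaw": 1}, {"ax": 0, "ay": 0, "az": 0, "x": 0, "y": 0, "z": 2, "jaw": 1}, {"ax": 0, "ay": 0, "az": 0, "x": 0, "y": 0, "z": 1.9, "jaw": 1}, {"ax": 0, "ay": 0, "az": 0, "x": 0, "y": 0, "z": 0, "jaw": 1}])

```text
time_s: 16.15
eef_pos: [0.5765, 0.1502, 0.2016]
ee_rot: [[-0.893, 0.003, 0.449], [0.002, 1.0, -0.002], [-0.449, -0.001, -0.893]]
force: [0.5, -0.2, -0.1]
grip_width: 0.0857
gripper_force: 0.0
```

```bash
python3 - <<'E'
from st import *
w,s=wrist();print(s["eef_pos"],s["force"])
r=finder.pinpoint(w,"knob");print([(x["centre"],x["p"]) for x in r])
print(proj(w,np.array([.567,.152,.2243])))
b=vision.read_camera("side")
A=cv2.resize(w["image"],(480,300));B=cv2.resize(b["image"][80:260,240:420],(300,300),interpolation=2)
cv2.imwrite("pics/l.png",cv2.cvtColor(np.hstack([A,B]),cv2.COLOR_RGB2BGR))
E
```

```text
[0.5765 0.1502 0.2016] [ 0.5316 -0.2077 -0.1118]
[([334.5, 274.1], 0.7)]
[324.895  269.5366]
```

View pics/l.png

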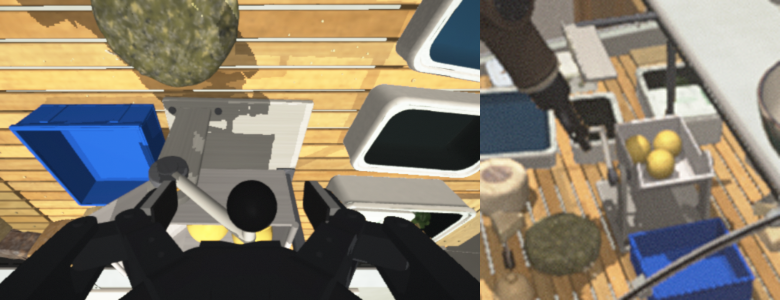

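Knob is at wrist (336,273) between the pads, slightly toward the +y finger; nudge 4 mm and pinch.

servo_tool(commands=[{"ax": 0, "ay": 0, "az": 0, "x": 0, "y": 0.4, "z": 0, "jaw": 1}, {"ax": 0, "ay": 0, "az": 0, "x": 0, "y": 0, "z": 0, "jaw": -1}, {"ax": 0, "ay": 0, "az": 0, "x": 0, "y": 0, "z": 0, "jaw": -1}, {"ax": 0, "ay": 0, "az": 0, "x": 0, "y": 0, "z": 0, "jaw": -1}, {"ax": 0, "ay": 0, "az": 0, "x": 0, "y": 0, "z": 0, "jaw": -1}])

```text
time_s: 16.8
eef_pos: [0.5778, 0.1564, 0.205]
ee_rot: [[-0.89, 0.001, 0.455], [0.003, 1.0, 0.002], [-0.455, 0.003, -0.89]]
force: [-6.7, 12.9, 7.4]
grip_width: 0.0296
gripper_force: 58.7
```

```bash
python3 - <<'E'
import numpy as np
q=np.arange(0,1.61,.04);a=np.radians(40)+q
y=np.round(10*np.cos(a),2);z=10*np.sin(a);X=np.round(-.454*z,2);Z=np.round(-.891*z,2)
for i in range(0,40): print(i,round(q[i+1],2),np.round([X[i+1]-X[i],y[i+1]-y[i],Z[i+1]-Z[i]],2))
E
```

```text
0 0.04 [-0.13 -0.26 -0.27]
1 0.08 [-0.14 -0.28 -0.25]
2 0.12 [-0.12 -0.28 -0.25]
3 0.16 [-0.13 -0.3  -0.24]
4 0.2 [-0.11 -0.31 -0.23]
5 0.24 [-0.11 -0.32 -0.22]
6 0.28 [-0.11 -0.32 -0.2 ]
7 0.32 [-0.09 -0.34 -0.19]
8 0.36 [-0.1  -0.34 -0.18]
9 0.4 [-0.08 -0.36 -0.17]
10 0.44 [-0.08 -0.36 -0.16]
11 0.48 [-0.07 -0.36 -0.14]
12 0.52 [-0.07 -0.38 -0.13]
13 0.56 [-0.06 -0.37 -0.12]
14 0.6 [-0.05 -0.39 -0.1 ]
15 0.64 [-0.05 -0.38 -0.09]
16 0.68 [-0.04 -0.4  -0.08]
17 0.72 [-0.03 -0.39 -0.06]
18 0.76 [-0.02 -0.4  -0.04]
19 0.8 [-0.02 -0.39 -0.04]
20 0.84 [-0.01 -0.4  -0.02]
21 0.88 [ 0.  -0.4  0. ]
22 0.92 [ 0.01 -0.4   0.01]
23 0.96 [ 0.01 -0.4   0.02]
24 1.0 [ 0.02 -0.4   0.04]
25 1.04 [ 0.02 -0.4   0.05]
26 1.08 [ 0.04 -0.39  0.07]
27 1.12 [ 0.04 -0.39  0.08]
28 1.16 [ 0.05 -0.38  0.1 ]
29 1.2 [ 0.05 -0.39  0.1 ]
30 1.24 [ 0.06 -0.37  0.12]
31 1.28 [ 0.07 -0.37  0.14]
32 1.32 [ 0.08 -0.37  0.15]
33 1.36 [ 0.08 -0.35  0.16]
34 1.4 [ 0.09 -0.35  0.17]
35 1.44 [ 0.09 -0.34  0.19]
36 1.48 [ 0.1  -0.34  0.19]
37 1.52 [ 0.11 -0.32  0.21]
38 1.56 [ 0.11 -0.31  0.22]
39 1.6 [ 0.12 -0.31  0.23]
```

servo_tool(commands=[{"ax": 0, "ay": 0, "az": 0, "x": -0.13, "y": -0.26, "z": -0.27, "jaw": -1}, {"ax": 0, "ay": 0, "az": 0, "x": -0.14, "y": -0.28, "z": -0.25, "jaw": -1}, {"ax": 0, "ay": 0, "az": 0, "x": -0.12, "y": -0.28, "z": -0.25, "jaw": -1}, {"ax": 0, "ay": 0, "az": 0, "x": -0.13, "y": -0.3, "z": -0.24, "jaw": -1}, {"ax": 0, "ay": 0, "az": 0, "x": -0.11, "y": -0.31, "z": -0.23, "jaw": -1}, {"ax": 0, "ay": 0, "az": 0, "x": -0.11, "y": -0.32, "z": -0.22, "jaw": -1}, {"ax": 0, "ay": 0, "az": 0, "x": -0.11, "y": -0.32, "z": -0.2, "jaw": -1}, {"ax": 0, "ay": 0, "az": 0, "x": -0.09, "y": -0.34, "z": -0.19, "jaw": -1}, {"ax": 0, "ay": 0, "az": 0, "x": -0.1, "y": -0.34, "z": -0.18, "jaw": -1}, {"ax": 0, "ay": 0, "az": 0, "x": -0.08, "y": -0.36, "z": -0.17, "jaw": -1}])

```text
time_s: 17.8
eef_pos: [0.5782, 0.1264, 0.2316]
ee_rot: [[-0.889, -0.0, 0.458], [0.001, 1.0, 0.003], [-0.458, 0.003, -0.889]]
force: [-37.0, 28.5, 44.2]
grip_width: 0.0292
gripper_force: 64.7
```

```bash
python3 - <<'E'
from st import *
w,s=wrist();print(s["eef_pos"],s["force"],s["grip_width"])
b=vision.read_camera("side");a=vision.read_camera("scene")
A=cv2.resize(w["image"],(480,300));B=cv2.resize(b["image"][80:260,240:420],(300,300),interpolation=2)
cv2.imwrite("pics/n.png",cv2.cvtColor(np.hstack([A,B]),cv2.COLOR_RGB2BGR))
E
```

```text
[0.5782 0.1264 0.2316] [-36.9931  28.5368  44.1558] 0.02918602312497149
```

View pics/n.png

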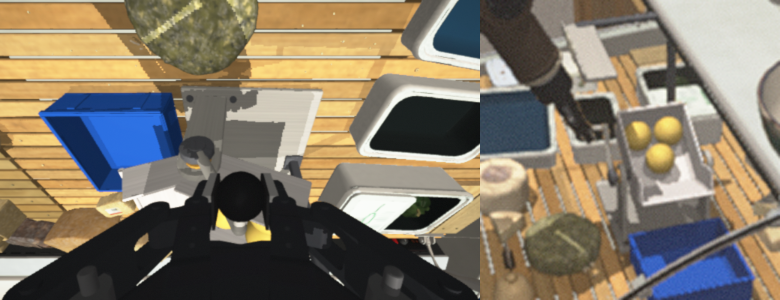

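The n picture shows the pan tipped a bit, with the balls still in it and the knob between the pads at wrist (320,263). The force along the tool axis is high, so I'll check how deep the knob sits between the pads.

```bash
python3 - <<'E'
from st import *
w,s=wrist();R=np.array(s["ee_rot"]);p=np.array(s["eef_pos"])
r=finder.pinpoint(w,"knob");print([(x["centre"],x["p"]) for x in r])
for t in range(-40,11,5): print(t,proj(w,p+R[:,2]*t/1000))
r=finder.cut_out(w,"knob")
if r: 
  m=r[0]["pixels"].astype(np.uint8);print(r[0]["p"],m.sum(),cv2.boundingRect(m))
print(np.array(w["mount"])[:3,3],w["fov_y"],s["force"])
f=200/np.tan(np.radians(w["fov_y"])/2);print(f)
E
```

```text
[([322.1, 264.4], 0.77)]
-40 [321.2764 284.6502]
-35 [321.2177 278.171 ]
-30 [321.1635 272.1891]
-25 [321.1133 266.6495]
-20 [321.0666 261.5048]
-15 [321.0232 256.7143]
-10 [320.9827 252.2426]
-5 [320.9448 248.0588]
0 [320.9092 244.1361]
5 [320.8758 240.4508]
10 [320.8444 236.9819]
0.6 13511 (159, 183, 257, 143)
[ 0.065  -0.0006 -0.1426] 71.1099135992131 [-36.4623  31.1657  41.2132]
279.82154260014215
```

Depth is right, so the pinch itself causes the force. I'll loosen it to a loose cage and push with the finger.

servo_tool(commands=[{"ax": 0, "ay": 0, "az": 0, "x": 0, "y": 0, "z": 0, "jaw": -0.1}, {"ax": 0, "ay": 0, "az": 0, "x": 0, "y": 0, "z": 0, "jaw": -0.1}, {"ax": 0, "ay": 0, "az": 0, "x": 0, "y": 0, "z": 0, "jaw": -0.1}])

```text
time_s: 18.4
eef_pos: [0.5775, 0.1244, 0.2294]
ee_rot: [[-0.891, 0.002, 0.454], [0.002, 1.0, 0.0], [-0.454, 0.001, -0.891]]
force: [-4.0, 10.2, 6.8]
grip_width: 0.0385
gripper_force: 5.3
```

```bash
cat > k.py <<'E'
from st import *
rs=[]
for i in range(2):
    for c in ("scene","side"):
        c=vision.read_camera(c);r=finder.pinpoint(c,"knob")
        if r and r[0]["p"]>.5: rs.append(ray(c,r[0]["centre"]))
    c,s=wrist();r=finder.pinpoint(c,"knob")
    if r and r[0]["p"]>.5: rs.append(ray(c,r[0]["centre"]))
p=tri(rs);print("knob",p,"q",np.arctan2(p[2]-.16,p[1]-.0755)-np.radians(40),len(rs),"grasp",np.array(s["eef_pos"])-.019*np.array(s["ee_rot"])[:,2],s["force"],s["grip_width"],s["time_s"])
E
python3 k.py
```

```text
knob [0.5606 0.1206 0.2492] q 0.40467924927674026 6 grasp [0.5688 0.1244 0.2463] [-4.3824 10.9091  6.975 ] 0.0380913607839339 18.9
```

servo_tool(commands=[{"ax": 0, "ay": 0, "az": 0, "x": -0.08, "y": -0.36, "z": -0.16, "jaw": -0.1}, {"ax": 0, "ay": 0, "az": 0, "x": -0.07, "y": -0.36, "z": -0.14, "jaw": -0.1}, {"ax": 0, "ay": 0, "az": 0, "x": -0.07, "y": -0.38, "z": -0.13, "jaw": -0.1}, {"ax": 0, "ay": 0, "az": 0, "x": -0.06, "y": -0.37, "z": -0.12, "jaw": -0.1}, {"ax": 0, "ay": 0, "az": 0, "x": -0.05, "y": -0.39, "z": -0.1, "jaw": -0.1}, {"ax": 0, "ay": 0, "az": 0, "x": -0.05, "y": -0.38, "z": -0.09, "jaw": -0.1}, {"ax": 0, "ay": 0, "az": 0, "x": -0.04, "y": -0.4, "z": -0.08, "jaw": -0.1}, {"ax": 0, "ay": 0, "az": 0, "x": -0.03, "y": -0.39, "z": -0.06, "jaw": -0.1}, {"ax": 0, "ay": 0, "az": 0, "x": -0.02, "y": -0.4, "z": -0.04, "jaw": -0.1}, {"ax": 0, "ay": 0, "az": 0, "x": -0.02, "y": -0.39, "z": -0.04, "jaw": -0.1}])

```text
time_s: 20.0
eef_pos: [0.5769, 0.0851, 0.2395]
ee_rot: [[-0.892, 0.003, 0.452], [0.002, 1.0, -0.001], [-0.452, 0.0, -0.892]]
force: [-0.0, 3.1, 2.8]
grip_width: 0.0386
gripper_force: 1.8
```

```bash
cat > bl.py <<'E'
from st import *
import sys
# balls: triangulate-free report: side and scene pixel -> stand frame guess on z
b=vision.read_camera("side");a=vision.read_camera("scene")
for c,n in((b,"side"),(a,"scene")):
    print(n,[(np.round(x["centre"]),round(x["p"],2),onz(c,x["centre"],.035)[:2],onz(c,x["centre"],.15)[:2]) for x in finder.spot_in(c,"ball_0") if x["p"]>.3])
print("tray",fit_tray([b],(.720,-.08,0)))
E
python3 k.py; python3 bl.py
```

```text
knob [0.562  0.0814 0.2616] q 0.8147651686017826 6 grasp [0.568  0.0852 0.256 ] [-0.9156 -0.4038 -0.0739] 0.03840931885646089 20.5
side [(array([362., 178.]), 0.66, array([0.8146, 0.2331]), array([0.7607, 0.0873])), (array([363., 199.]), 0.66, array([0.7808, 0.1153]), array([ 0.7304, -0.0185])), (array([346., 185.]), 0.5, array([0.7453, 0.2104]), array([0.6985, 0.0669]))]
scene [(array([292., 206.]), 0.59, array([ 0.8772, -0.1134]), array([ 0.7057, -0.0126]))]
mask 2855 3415 0.81
tray (array([ 0.7214, -0.0802, -0.0005]), np.float64(0.03127745241581259), 1)
```

servo_tool(commands=[{"ax": 0, "ay": 0, "az": 0, "x": -0.01, "y": -0.4, "z": -0.02, "jaw": -0.1}, {"ax": 0, "ay": 0, "az": 0, "x": 0, "y": -0.4, "z": 0, "jaw": -0.1}, {"ax": 0, "ay": 0, "az": 0, "x": 0.01, "y": -0.4, "z": 0.01, "jaw": -0.1}, {"ax": 0, "ay": 0, "az": 0, "x": 0.01, "y": -0.4, "z": 0.02, "jaw": -0.1}, {"ax": 0, "ay": 0, "az": 0, "x": 0.02, "y": -0.4, "z": 0.04, "jaw": -0.1}, {"ax": 0, "ay": 0, "az": 0, "x": 0.02, "y": -0.4, "z": 0.05, "jaw": -0.1}, {"ax": 0, "ay": 0, "az": 0, "x": 0.04, "y": -0.39, "z": 0.07, "jaw": -0.1}, {"ax": 0, "ay": 0, "az": 0, "x": 0.04, "y": -0.39, "z": 0.08, "jaw": -0.1}, {"ax": 0, "ay": 0, "az": 0, "x": 0.05, "y": -0.38, "z": 0.1, "jaw": -0.1}, {"ax": 0, "ay": 0, "az": 0, "x": 0.05, "y": -0.39, "z": 0.1, "jaw": -0.1}, {"ax": 0, "ay": 0, "az": 0, "x": 0.06, "y": -0.37, "z": 0.12, "jaw": -0.1}, {"ax": 0, "ay": 0, "az": 0, "x": 0.07, "y": -0.37, "z": 0.14, "jaw": -0.1}])

```text
time_s: 22.05
eef_pos: [0.5766, 0.038, 0.2311]
ee_rot: [[-0.892, 0.003, 0.452], [0.003, 1.0, -0.001], [-0.452, -0.0, -0.892]]
force: [-1.1, 2.1, 1.4]
grip_width: 0.0385
gripper_force: 1.0
```

servo_tool(commands=[{"ax": 0, "ay": 0, "az": 0, "x": 0.08, "y": -0.37, "z": 0.15, "jaw": -0.1}, {"ax": 0, "ay": 0, "az": 0, "x": 0.08, "y": -0.35, "z": 0.16, "jaw": -0.1}, {"ax": 0, "ay": 0, "az": 0, "x": 0.09, "y": -0.35, "z": 0.17, "jaw": -0.1}, {"ax": 0, "ay": 0, "az": 0, "x": 0.09, "y": -0.34, "z": 0.19, "jaw": -0.1}, {"ax": 0, "ay": 0, "az": 0, "x": 0.1, "y": -0.34, "z": 0.19, "jaw": -0.1}, {"ax": 0, "ay": 0, "az": 0, "x": 0.11, "y": -0.32, "z": 0.21, "jaw": -0.1}, {"ax": 0, "ay": 0, "az": 0, "x": 0.11, "y": -0.31, "z": 0.22, "jaw": -0.1}, {"ax": 0, "ay": 0, "az": 0, "x": 0, "y": 0, "z": 0, "jaw": -0.1}, {"ax": 0, "ay": 0, "az": 0, "x": 0, "y": 0, "z": 0, "jaw": -0.1}, {"ax": 0, "ay": 0, "az": 0, "x": 0, "y": 0, "z": 0, "jaw": -0.1}])

```text
time_s: 23.05
eef_pos: [0.5764, 0.0145, 0.2168]
ee_rot: [[-0.892, 0.003, 0.452], [0.002, 1.0, -0.001], [-0.452, -0.0, -0.892]]
force: [-0.7, 0.4, -0.5]
grip_width: 0.0387
gripper_force: 0.0
```

```bash
python3 k.py; python3 bl.py
```

```text
knob [0.5575 0.0121 0.2427] q 1.5269711341748766 6 grasp [0.5679 0.0145 0.2337] [-0.8059  0.1723  0.6417] 0.03836873609388587 23.55
side [(array([371., 249.]), 0.69, array([ 0.7214, -0.1287]), array([ 0.677 , -0.2373])), (array([390., 242.]), 0.64, array([ 0.7918, -0.1154]), array([ 0.7402, -0.2254])), (array([356., 251.]), 0.46, array([ 0.6742, -0.1248]), array([ 0.6347, -0.2339]))]
scene [(array([318., 217.]), 0.66, array([ 0.7375, -0.1488]), array([ 0.5849, -0.0432])), (array([307., 213.]), 0.57, array([ 0.7917, -0.134 ]), array([ 0.6318, -0.0304])), (array([324., 223.]), 0.39, array([ 0.6825, -0.1391]), array([ 0.5374, -0.0349]))]
mask 2582 3534 0.87
tray (array([ 0.7207, -0.081 , -0.0038]), np.float64(0.036520232031692135), 1)
```

All three balls lie in the tray, and the side and scene views agree. Returning the lever.

servo_tool(commands=[{"ax": 0, "ay": 0, "az": 0, "x": -0.22, "y": 0.63, "z": -0.43, "jaw": -0.1}, {"ax": 0, "ay": 0, "az": 0, "x": -0.19, "y": 0.68, "z": -0.38, "jaw": -0.1}, {"ax": 0, "ay": 0, "az": 0, "x": -0.17, "y": 0.7, "z": -0.33, "jaw": -0.1}, {"ax": 0, "ay": 0, "az": 0, "x": -0.15, "y": 0.74, "z": -0.29, "jaw": -0.1}, {"ax": 0, "ay": 0, "az": 0, "x": -0.11, "y": 0.76, "z": -0.22, "jaw": -0.1}, {"ax": 0, "ay": 0, "az": 0, "x": -0.09, "y": 0.77, "z": -0.18, "jaw": -0.1}, {"ax": 0, "ay": 0, "az": 0, "x": -0.06, "y": 0.79, "z": -0.12, "jaw": -0.1}, {"ax": 0, "ay": 0, "az": 0, "x": -0.03, "y": 0.8, "z": -0.06, "jaw": -0.1}, {"ax": 0, "ay": 0, "az": 0, "x": -0.01, "y": 0.8, "z": -0.01, "jaw": -0.1}, {"ax": 0, "ay": 0, "az": 0, "x": 0.03, "y": 0.79, "z": 0.06, "jaw": -0.1}, {"ax": 0, "ay": 0, "az": 0, "x": 0.05, "y": 0.79, "z": 0.1, "jaw": -0.1}, {"ax": 0, "ay": 0, "az": 0, "x": 0.09, "y": 0.78, "z": 0.17, "jaw": -0.1}])

```text
time_s: 25.1
eef_pos: [0.5769, 0.105, 0.2359]
ee_rot: [[-0.892, 0.003, 0.452], [0.003, 1.0, -0.001], [-0.452, -0.0, -0.892]]
force: [0.1, -1.6, 1.0]
grip_width: 0.0388
gripper_force: 0.7
```

servo_tool(commands=[{"ax": 0, "ay": 0, "az": 0, "x": 0.11, "y": 0.76, "z": 0.22, "jaw": -0.1}, {"ax": 0, "ay": 0, "az": 0, "x": 0.14, "y": 0.74, "z": 0.27, "jaw": -0.1}, {"ax": 0, "ay": 0, "az": 0, "x": 0.16, "y": 0.72, "z": 0.33, "jaw": -0.1}, {"ax": 0, "ay": 0, "az": 0, "x": 0.19, "y": 0.68, "z": 0.37, "jaw": -0.1}, {"ax": 0, "ay": 0, "az": 0, "x": 0.22, "y": 0.64, "z": 0.42, "jaw": -0.1}, {"ax": 0, "ay": 0, "az": 0, "x": 0.24, "y": 0.61, "z": 0.47, "jaw": -0.1}, {"ax": 0, "ay": 0, "az": 0, "x": 0.26, "y": 0.56, "z": 0.5, "jaw": -0.1}, {"ax": 0, "ay": 0, "az": 0, "x": 0.13, "y": 0.26, "z": 0.27, "jaw": -0.1}, {"ax": 0, "ay": 0, "az": 0, "x": 0, "y": 0, "z": 0, "jaw": -0.1}])

```text
time_s: 26.0
eef_pos: [0.5766, 0.1546, 0.2033]
ee_rot: [[-0.892, 0.002, 0.451], [0.002, 1.0, -0.001], [-0.451, -0.0, -0.892]]
force: [0.2, 0.1, 0.6]
grip_width: 0.0383
gripper_force: 0.0
```

```bash
python3 k.py
```

```text
knob [0.5637 0.1483 0.2322] q 0.08290661087750928 6 grasp [0.5683 0.1544 0.2208] [-0.5178 -0.0524  0.0315] 0.03868397648657146 26.5
```

Lever is about 0.08 rad short, so I'll push +y gently until the stop resists.

servo_tool(commands=[{"ax": 0, "ay": 0, "az": 0, "x": 0.05, "y": 0.2, "z": 0.1, "jaw": -0.1}, {"ax": 0, "ay": 0, "az": 0, "x": 0.05, "y": 0.2, "z": 0.1, "jaw": -0.1}, {"ax": 0, "ay": 0, "az": 0, "x": 0.05, "y": 0.2, "z": 0.1, "jaw": -0.1}, {"ax": 0, "ay": 0, "az": 0, "x": 0, "y": 0.1, "z": 0, "jaw": -0.1}, {"ax": 0, "ay": 0, "az": 0, "x": 0, "y": 0, "z": 0, "jaw": -0.1}])

```text
time_s: 27.1
eef_pos: [0.5766, 0.1611, 0.2]
ee_rot: [[-0.893, 0.003, 0.451], [0.002, 1.0, -0.002], [-0.451, -0.001, -0.893]]
force: [2.4, -8.0, -2.4]
grip_width: 0.0384
gripper_force: 3.7
```

```bash
python3 k.py
```

```text
knob [0.5644 0.1516 0.2272] q 0.02505524968360584 6 grasp [0.568  0.1611 0.2169] [ 2.5114 -6.8319 -3.3471] 0.038546332031477344 27.6
```

servo_tool(commands=[{"ax": 0, "ay": 0, "az": 0, "x": 0, "y": 0.2, "z": 0, "jaw": -0.1}, {"ax": 0, "ay": 0, "az": 0, "x": 0, "y": 0.1, "z": 0, "jaw": -0.1}, {"ax": 0, "ay": 0, "az": 0, "x": 0, "y": 0, "z": 0, "jaw": -0.1}])

```text
time_s: 28.0
eef_pos: [0.5764, 0.1617, 0.1998]
ee_rot: [[-0.893, 0.005, 0.449], [0.003, 1.0, -0.006], [-0.449, -0.004, -0.893]]
force: [8.8, -33.4, -0.8]
grip_width: 0.0388
gripper_force: 16.7
```

Stop reached (force jumped to 33 N with no motion). Back off, open, withdraw along the tool.

servo_tool(commands=[{"ax": 0, "ay": 0, "az": 0, "x": 0, "y": -0.5, "z": 0, "jaw": -0.1}, {"ax": 0, "ay": 0, "az": 0, "x": 0, "y": 0, "z": 0, "jaw": 0.7}, {"ax": 0, "ay": 0, "az": 0, "x": 0, "y": 0, "z": 0, "jaw": 0.7}, {"ax": 0, "ay": 0, "az": 0, "x": 0, "y": 0, "z": 0, "jaw": 0.7}, {"ax": 0, "ay": 0, "az": 0, "x": 0, "y": 0, "z": -2, "jaw": 0.7}, {"ax": 0, "ay": 0, "az": 0, "x": 0, "y": 0, "z": -3, "jaw": 0.7}, {"ax": 0, "ay": 0, "az": 0, "x": 0, "y": 0, "z": -3, "jaw": 0.7}, {"ax": 0, "ay": 0, "az": 0, "x": 0, "y": 0, "z": -3, "jaw": 0.7}, {"ax": 0, "ay": 0, "az": 0, "x": 2, "y": 0, "z": -1, "jaw": 0.7}, {"ax": 0, "ay": 0, "az": 0, "x": 2, "y": 0, "z": 0, "jaw": 0.7}, {"ax": 0, "ay": 0, "az": 0, "x": 0, "y": 0, "z": 0, "jaw": 0.7}])

```text
time_s: 29.1
eef_pos: [0.4846, 0.1597, 0.2886]
ee_rot: [[-0.893, 0.002, 0.451], [0.001, 1.0, -0.001], [-0.451, -0.001, -0.893]]
force: [-0.2, -0.4, 0.6]
grip_width: 0.0725
gripper_force: 0.0
```

```bash
python3 k.py; python3 bl.py; python3 - <<'E'
from st import *
rs={}
a=vision.read_camera("scene");b=vision.read_camera("side")
for n in["herb_wheel","montelume","truffle_slice","price_tag_0"]:
    print(n,[onz(c,r[0]["centre"],0)[:2] for c in(a,b) for r in[finder.pinpoint(c,n)] if r])
w,s=wrist();print([(np.round(x["centre"]),round(x["p"],2)) for x in finder.pinpoint(w,"ball_0")],[(np.round(x["centre"]),round(x["p"],2),onz(w,x["centre"],0)[:2]) for x in finder.pinpoint(w,"tray")])
for x in finder.pinpoint(w,"ball_0"):print(onz(w,x["centre"],.035)[:2])
E
```

```text
knob [0.5606 0.1489 0.2296] q 0.06045712880558085 6 grasp [0.4786 0.1597 0.3062] [-0.2942 -0.047   0.4056] 0.07284546645776854 29.6
side [(array([386., 241.]), 0.74, array([ 0.7823, -0.1064]), array([ 0.7317, -0.2174])), (array([355., 250.]), 0.68, array([ 0.672 , -0.1214]), array([ 0.6328, -0.2308])), (array([368., 246.]), 0.58, array([ 0.7177, -0.1154]), array([ 0.6737, -0.2255]))]
scene [(array([316., 215.]), 0.45, array([ 0.7504, -0.15  ]), array([ 0.5961, -0.0443])), (array([305., 214.]), 0.44, array([ 0.791 , -0.1234]), array([ 0.6312, -0.0213]))]
mask 2549 3519 0.57
tray (array([ 0.7205, -0.0815,  0.0013]), np.float64(0.034970872406933785), 1)
herb_wheel [array([0.5027, 0.0679]), array([0.4948, 0.0494])]
montelume [array([0.4044, 0.2925]), array([0.4172, 0.2976])]
truffle_slice [array([0.3914, 0.1785]), array([0.3923, 0.1604])]
price_tag_0 [array([0.3831, 0.0726]), array([0.3971, 0.088 ])]
[(array([172., 231.]), 0.71), (array([134., 179.]), 0.7), (array([147., 225.]), 0.65)] [(array([194., 202.]), 0.71, array([ 0.7227, -0.0791]))]
[ 0.765  -0.1226]
[ 0.6408 -0.1376]
[ 0.7476 -0.1618]
```

```bash
python3 - <<'E'
from st import *
for cam in("scene","side"):
    P=[]
    for i in range(8):
        c=vision.read_camera(cam);r=finder.pinpoint(c,"knob")
        if r and r[0]["p"]>.5:P.append(r[0]["centre"])
    P=np.array(P);print(cam,np.median(P,0),P.std(0),len(P))
    for q in(0,.05,.1,.2):
        a=np.radians(40)+q;print(q,proj(c,np.array([.567,.0755+.1*np.cos(a),.16+.1*np.sin(a)])))
E
```

```text
scene [273.2 219.8] [1.456 1.084] 8
0 [270.1505 219.5502]
0.05 [270.9557 218.1968]
0.1 [271.8164 216.8695]
0.2 [273.6936 214.309 ]
side [298.65 160.15] [1.1483 1.7022] 8
0 [300.123  158.9377]
0.05 [300.308 158.537]
0.1 [300.5092 158.2075]
0.2 [300.9588 157.7678]
```

```bash
python3 -c "
from station import ticket
print(ticket.close_job())"
```

```text
the job is handed in; nothing more can be done
None
```

I handed the job in at about 31 s with all three ball cheeses in the tray, the tray beside the stand, and the lever pushed back to its stop; `close_job()` returned no verdict. The final check found no bystander clearly moved, but I did not re-measure the two scamorzas.

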